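# Press the lid onto a food pan in the lidding press

### The job

Slide the lidded steel food pan along the press bed, between the guide rails, until it is fully home against the end stop. Then lay the loose gate bar across its two notched supports behind the pan, handle up, down in both notches and roughly centred, and let go of it. Then swing the sprung lever all the way down to its stop so that the press pushes the lid, still proud until now, fully down, let the lever return to the top, and leave pan, bar and the jar, ramekin, bottle and bowl nearby where they are.

Things in the scene. Friction and masses are not known exactly. Their poses are not given: they have to be found in the camera images.
- press: Fixed white C-frame lidding press on an aluminium base plate. Origin: on the table, straight below the ram's axis; y = way the pan is pushed, x = lever's side. All in its frame, mm: plate x -105..105, y -360..190, its top (the bed) at z 20. Column x -40..40, y 105..185; head x -32..32, y -35..185, z 135..210. Ram plate 64 across, underside z 95 when up, 71 at the lever's stop.
- end_stop (a point): Middle of the face of the steel end stop at bed height, press frame x 0, y 88, z 20; the pan's rim end touches it when home. Two low white guide rails lead to it: inner faces at x +-53.5, y -74..88, tops at z 38. Before them white lead-ins, equally high, open from x +-53 at y -76 to x +-84 at y -139.
- bar_seat (a point): Midpoint between the two steel bar supports, on the level of their notch floors: press frame x 0, y -106, z 45. Supports at x 70..86 and -86..-70, y -127..-85, one each side of the pan's way; each has an open-topped notch 30 mm wide in y centred on y -106, ear tops at z 67. Axes as the press.
- pan: Oblong stainless food pan, body 168 x 100 (long axis y), rim 176 x 108 at z 40..46, white lid on top. Origin: centre of its underside. It slides on the bed; too wide to grasp. Home: origin at x 0, y 0, z 20 in the press frame, rim end at the end stop. About 0.5 kg.
- lid (a joint): How far the pan's tight white lid (172 x 104 x 5) is pushed down, m: 0 = proud by 6 mm (top 57 mm above the pan's underside), 0.006 = fully down (top at 51 mm). It is stiff, takes about 8 N, and stays where it is.
- lid_top (a point): Centre of the lid's upper face.
- bar: Loose steel gate bar, 200 long (x axis) x 24 wide x 14 high, with an upright flat handle in its middle, 30 (x) x 14 (y), top at z 69. Origin: centre of the underside. About 0.35 kg. Laid in the notches its origin is at point bar_seat, its length along the press's x (either way round).
- lever (a joint): Angle of the press lever, rad: 0 = up at rest (arm 35 degrees above level, pointing to the press's -y), 0.95 = down at its stop (19 degrees below level). Sprung, returns by itself; needs about 5 to 15 N at the grip.
- lever_grip (a point): Middle of the lever's black round grip, 22 mm thick, 75 long along the press's x. It swings on a 170 mm arm about an axis along press x through y 20, z 170 of the press frame. Grip spans x 97..172, the steel arm x 78..92. At rest its middle is at x 135, y -119, z 268; at the stop at x 135, y -140, z 114.
- jar: Bystander: closed glass jar, 56 across, 85 tall; origin under its centre.
- ramekin: Bystander: small white ceramic cup, 66 across, 45 tall; origin under its centre.
- bottle: Bystander: clear plastic bottle, 62 across, 190 tall, on the lever's side of the press; origin under its centre.
- bowl: Bystander: small steel bowl, 90 across, 45 tall, beside the near end of the press on the lever's side; origin under its centre.
There are look-alikes about, which are no part of the job. Several things have the shape of the bar; the one meant has the colours described above.

How it is judged:
By the outcome, as a careful person would: the job done as asked, in the order asked, and still so for the second after the job is handed in, with the robot touching nothing.
It also fails if it takes over 72 s, if anything falls off the work surface, if the arm or the gripper's body presses on something with over 40 N, if the wrist force passes 120 N, or if a joint passes its speed limit or range.

### The arm

A 7-joint arm with a two-finger parallel gripper is mounted at the origin on the work surface. World frame = base frame: x ahead of the robot, y to its left, z up, the work surface at z = 0. Lengths are in m, angles in rad, forces in N, time in s.
With the tool pointing down it reaches from about 0.425 to 0.925 m from the base axis. Payload 6.8 kg.
Tool frame: the origin (TCP) lies at the very end of the fingers, on their centre line; the grasp point (between the pads) lies bot.grip_depth behind it (bot.grip_depth is the distance from the TCP to the grasp point, in m); z points along the fingers, y is the line along which they close (so a half turn about z gives the same grasp; the last joint's range is limited). The gripper opens to 85 mm and grips with 20 to 120 N. Pads are 22 mm wide; open, the fingers measure 114 mm over their backs; the gripper's body (76 mm by 85 mm) begins 54 mm behind the grasp point. The pads swing forward as they close: fully open they stand 13 mm farther back than shut.
Start: joints at [-1.28, 0.477, 0.022, 1.555, -0.011, 1.109, -0.083], TCP at [0.262, 0.622, 0.231] pointing down, gripper open.
Joint ranges: [-2.96, 2.96], [-0.34, 2.1], [-1.41, 1.46], [0.24, 2.44], [-1.37, 4.51], [0.17, 1.92], [-2.96, 2.96]. Speed limits (rad/s): [2.39, 2.39, 3.14, 3.14, 3.14, 3.14, 3.14].

### API

Orientations are given as a unit quaternion [w, x, y, z].
In Python, from station import bot gives the robot as it stands.
- The arm moves only by the tool send_rows, never from a script. Its arguments are lists of equal length, an entry for each row: "slide": the shift along the tool's x, y, z in mm, a list of three; "roll": the turn about the tool's z in degrees; "claw": the opening, from 0 (shut) to 1 (fully open). A call has exactly 8 rows; each row is the pose to reach, as a shift and turn from the pose commanded when the call began, along the tool's axes at that moment; what a row does not reach only later rows make up. A row lasts 1/12 s, in which the tool goes at most 41.7 mm and 7.16 degrees, less where a joint would pass 70% of its speed; a pose out of reach is approached as far as the arm can. A call with a gripper value outside its range is refused whole. The fingers move at their own pace and stop on an object; "force" is the grip in N (left out, the last holds). Time passes only in rows, so rows that repeat a pose let the fingers close, or fill a call up. It gives the time, the measured TCP pose, the force, the opening and the grip force at its end, in the units of the state.
- bot.get_obs(): the state, without advancing time (a new reading comes with each control period).
- bot.read_camera(name): name is "side" or "top"; returns the picture (420x560x3 uint8, red, green, blue); there is no depth.
- bot.camera_model(name): a dict with "camera_matrix" (3x3 intrinsics, pixels), "D" ([k1, k2, p1, p2, k3] as OpenCV has them; the pictures are not rectified), "camera_from_world" (4x4, takes a point from world to camera coordinates). Camera axes: x right, y down, z forward; pixel columns grow to the right and rows downward; lengths in m; the calibration is good to about 2 mm. A picture is of the moment at which its call begins. camera_model takes no time and is no camera call.
- bot.hand_in(): hands the job in; it is judged then, once.
The state is a dict: "t": time; "q": joint angles; "joint_vel": joint speeds; "joint_torque": joint torques, N m; "eef_pos": TCP position; "tool_rot": TCP orientation; "contact_force": force on the tool from outside, world axes, zero at the start; "torque": the same for the moment, N m; "gripper_width": opening from 0.0 (shut) to 1.0 (fully open); "grasp_force": force on a finger pad.
Only numpy, scipy, OpenCV 4.12 (cv2) and the standard library are available. Lean on these libraries where they do the work, as an engineer would, in place of code of your own. Each camera call takes 0.05 s, during which the arm holds its last target. There are 200 camera calls.

## Working session

There is one attempt and no reset: what is moved stays moved. The work goes in short steps, Python scripts to look and compute and a tool call to move; the robot and the scene stay as the last step left them, time stands still between calls to the robot, and variables do not carry over. Pictures are saved under pics/ and viewed, at most 10 in all, crops included, and the job is handed in when it is done.

Besides the shell and the picture viewer there is one more tool, called after "Emit:" in YAML: its name, and indented under it one key for each argument. send_rows: Moves the arm, as the interface text tells. Its arguments: {"type":"object","properties":{"slide":{"type":"array","items":{"type":"array","items":{"type":"number"}}},"roll":{"type":"array","items":{"type":"number"}},"claw":{"type":"array","items":{"type":"number"}},"force":{"type":"number"}},"required":["slide","roll","claw"]}

```bash
mkdir -p pics; python3 - <<'E'
from station import bot
import cv2,numpy as np
for n in("top","side"):
    im=bot.read_camera(n);cv2.imwrite(f"pics/{n}0.png",cv2.resize(im[:,:,::-1],(800,600),interpolation=cv2.INTER_CUBIC)); np.save(f"pics/{n}0.npy",im)
    m=bot.camera_model(n);print(m)
o=bot.get_obs();print(o,bot.grip_depth)
E
```

```text
{'camera_matrix': array([[471.55206357,   0.        , 271.28667069],
       [  0.        , 471.55206357, 210.15632345],
       [  0.        ,   0.        ,   1.        ]]), 'D': array([-0.07280757,  0.        ,  0.        ,  0.        ,  0.        ]), 'camera_from_world': array([[-1.83929777e-02, -9.99828882e-01, -1.97590408e-03,
        -6.72491630e-02],
       [-9.96544400e-01,  1.84925862e-02, -8.09770534e-02,
         5.79505051e-01],
       [ 8.09997364e-02,  4.79667006e-04, -9.96714007e-01,
         1.70534263e+00],
       [ 0.00000000e+00,  0.00000000e+00,  0.00000000e+00,
         1.00000000e+00]])}
{'camera_matrix': array([[394.06820165,   0.        , 284.09336406],
       [  0.        , 394.06820165, 211.99733007],
       [  0.        ,   0.        ,   1.        ]]), 'D': array([-0.11705477,  0.        ,  0.        ,  0.        ,  0.        ]), 'camera_from_world': array([[ 9.52366265e-01, -3.04956028e-01, -5.64759520e-04,
        -5.53466658e-01],
       [-1.87864754e-01, -5.85233783e-01, -7.88801783e-01,
         1.98740305e-01],
       [ 2.40219343e-01,  7.51334306e-01, 
[... 183 characters left out ...]
2230515,  1.55634769, -0.01148771,
        1.10929382, -0.08307251]), 'joint_vel': array([-2.48243893e-06, -2.13587392e-03,  7.24592658e-04, -2.55215886e-03,
       -8.98914845e-05, -1.19209336e-04,  2.09076573e-03]), 'joint_torque': array([ 3.47864305e-03, -5.97755313e+01,  1.61322791e+00, -2.81955940e+01,
        1.28035448e-02,  5.01174902e-03, -2.08934983e-05]), 'eef_pos': array([0.26187925, 0.62155456, 0.23045027]), 'tool_rot': array([-1.04829126e-04,  1.98024741e-01,  9.80196696e-01, -7.93050630e-04]), 'contact_force': array([-0.24995835,  0.02403005, -0.77660622]), 'torque': array([-0.02533306, -0.01411417,  0.02572735]), 'grasp_force': 0.0, 'gripper_width': 0.9949959961233826} 0.0187
```

View pics/top0.png

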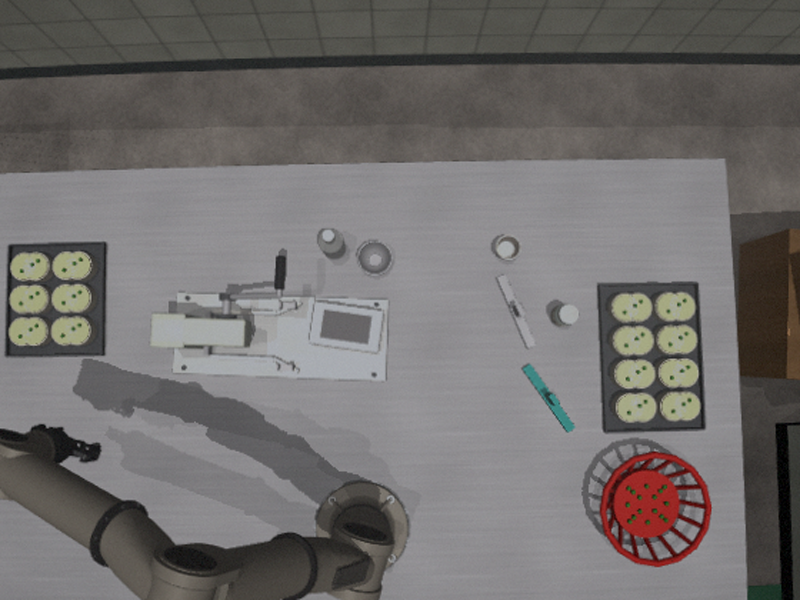

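View pics/side0.png

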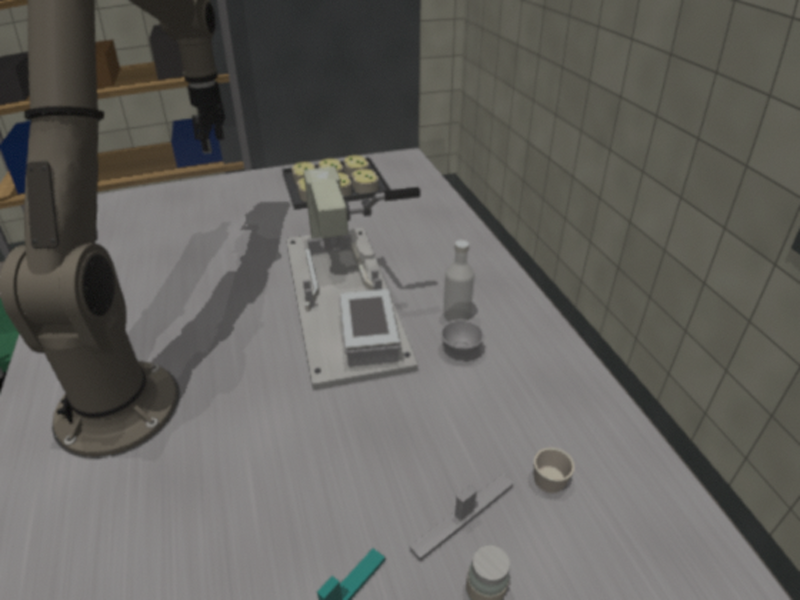

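The top view shows the press with its push direction pointing left (world +y). The pan is at about (345,326), skewed. The steel bar is at (516,312), with a teal decoy at (548,398). Next I'll enlarge for measuring.

```bash
python3 - <<'E'
import cv2,numpy as np
im=np.load("pics/top0.npy")[:,:,::-1]
c=lambda x0,y0,x1,y1,f:cv2.resize(im[y0:y1,x0:x1],None,fx=f,fy=f,interpolation=cv2.INTER_CUBIC)
a=c(115,195,275,270,5);b=c(335,155,415,250,5)
a=cv2.convertScaleAbs(a,alpha=1.0)
cv2.imwrite("pics/a.png",a);cv2.imwrite("pics/b.png",b);print(a.shape,b.shape)
E
```

```text
(375, 800, 3) (475, 400, 3)
```

View pics/a.png

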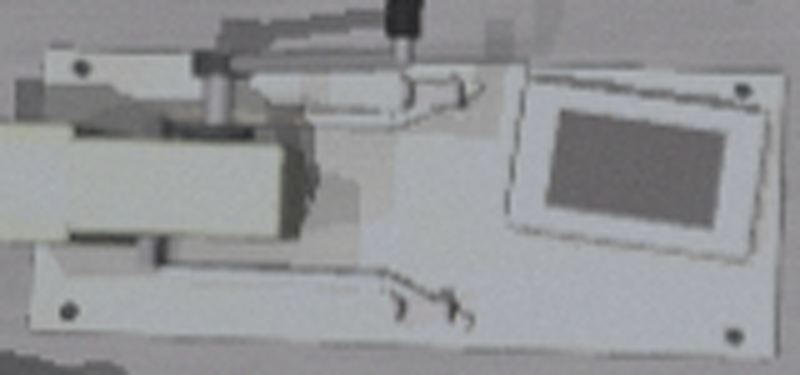

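View pics/b.png

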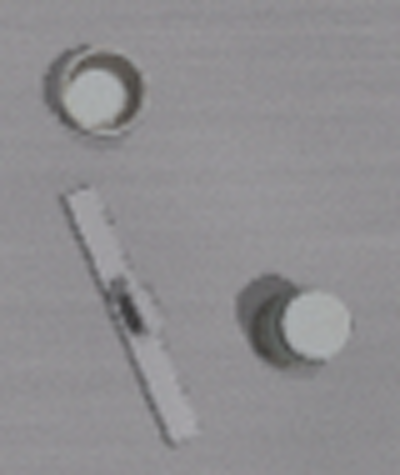

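The crops give plate corners at (45,48), (785,70), (775,355) and (30,328). The lid corners are about (526,75), (769,109), (749,262) and (508,228). The bar corners are (63,197), (87,187), (198,433) and (175,445).

```bash
cat > h.py <<'E'
from station import bot
import cv2,numpy as np
def px(n,p,z):
    m=bot.camera_model(n);T=m["camera_from_world"];R,t=T[:3,:3],T[:3,3]
    u=cv2.undistortPoints(np.array(p,float).reshape(-1,1,2),m["camera_matrix"],m["D"])[:,0]
    d=np.c_[u,np.ones(len(u))]@R;c=-R.T@t
    return (c+d*((z-c[2])/d[:,2])[:,None])
def crop(p,x0,y0,f): return (np.array(p,float)+.5)/f-.5+[x0,y0]
def fit(M,W):  # 2D rigid fit model->world
    mc,wc=M.mean(0),W.mean(0);A=M-mc;B=W-wc
    th=np.arctan2((A[:,0]*B[:,1]-A[:,1]*B[:,0]).sum(),(A*B).sum());c,s=np.cos(th),np.sin(th);R=np.array([[c,-s],[s,c]])
    t=wc-R@mc;return th,t,np.abs(M@R.T+t-W).max()
E
python3 - <<'E'
from h import *
P=px("top",crop([(45,48),(785,70),(775,355),(30,328)],115,195,5),.02)[:,:2]
th,t,e=fit(np.array([(.105,.19),(.105,-.36),(-.105,-.36),(-.105,.19)]),P);print("press",np.degrees(th),t,e)
L=px("top",crop([(526,75),(769,109),(749,262),(508,228)],115,195,5),.075)[:,:2]
tl,tt,e=fit(np.array([(.052,.086),(.052,-.086),(-.052,-.086),(-.052,.086)]),L);print("pan",np.degrees(tl),tt,e)
R=np.array([[np.cos(th),-np.sin(th)],[np.sin(th),np.cos(th)]])
print("pan in press",R.T@(tt-t))
B=px("top",crop([(63,197),(87,187),(198,433),(175,445)],335,155,5),.014)[:,:2]
tb,bt,e=fit(np.array([(.1,.012),(.1,-.012),(-.1,-.012),(-.1,.012)]),B);print("bar",np.degrees(tb),bt,e)
for n,p in dict(end=(0,.088),seat=(0,-.106),gripup=(.135,-.119),gripdn=(.135,-.14)).items():print(n,t+R@p)
for n,p,z in(("bottle",(328,235),.19),("bowl",(374,257),.045),("ram",(507,247),.045),("jar",(565,314),.085)):print(n,px("top",[np.array(p)*.7],z)[0][:2])
from scipy.spatial.transform import Rotation as Ro
q=bot.get_obs()["tool_rot"];print(Ro.from_quat(q[[1,2,3,0]]).as_matrix())
E
```

```text
press -2.8755773838788 [0.49804367 0.28509465] 0.0016981973089346125
pan -8.709777039689486 [0.51145651 0.02648236] 0.003481982530686878
pan in press [ 0.02636981 -0.25761377]
bar 22.59687484067786 [ 0.54520139 -0.40742199] 0.0025431060356996826
end [0.50245839 0.37298385]
seat [0.49272595 0.17922812]
gripup [0.62690379 0.15947192]
gripdn [0.62585027 0.13849836]
bottle [0.72031139 0.05848816]
bowl [ 0.68754711 -0.04545486]
ram [ 0.70724916 -0.38581022]
jar [ 0.53068979 -0.51768   ]
[[-9.21572382e-01  3.88206228e-01 -5.19593618e-04]
 [ 3.88206560e-01  9.21571146e-01 -1.51317369e-03]
 [-1.08580965e-04 -1.59620873e-03 -9.99998720e-01]]
```

```bash
cat >> h.py <<'E'
from scipy.spatial.transform import Rotation as Ro
TH,T0=np.radians(-2.876),np.array([.498,.2851])
def world(p): c,s=np.cos(TH),np.sin(TH);return T0+np.array([[c,-s],[s,c]])@np.array(p[:2])/1000
def go(xy,z,head):
    """tool-frame shift (mm) and roll (deg) to world xy (m), z (mm), tool-y heading (deg, world)"""
    o=bot.get_obs();M=Ro.from_quat(o["tool_rot"][[1,2,3,0]]).as_matrix()
    h=np.degrees(np.arctan2(M[1,1],M[0,1]));d=np.r_[xy,z/1000]-o["eef_pos"]
    r=-((head-h+90)%180-90)
    print("shift",(M.T@d*1000).round(1),"roll",round(r,1),"| tcp",o["eef_pos"].round(4),"head",round(h,2),"q7",o["q"][6].round(2),"F",o["contact_force"].round(1),"t",round(o["t"],2),"w",round(o["gripper_width"],2))
E
python3 -c "
from h import *
go(world((110,-258)),380,87.1);go(world((110,-258)),35,87.1)
for f in(.25,.5,.75):print(f,world((110,-258)))"
```

```text
shift [-539.7 -423.6 -148.8] roll -19.9 | tcp [0.2619 0.6216 0.2305] head 67.16 q7 -0.08 F [-0.2  0.  -0.8] t 0.1 w 0.99
shift [-539.7 -423.   196.2] roll -19.9 | tcp [0.2619 0.6216 0.2305] head 67.16 q7 -0.08 F [-0.2  0.  -0.8] t 0.1 w 0.99
0.25 [0.59491641 0.02190576]
0.5 [0.59491641 0.02190576]
0.75 [0.59491641 0.02190576]
```

Emit:
send_rows:
  slide:
    - [0,0,-40]
    - [0,0,-80]
    - [-10,-8,-120]
    - [-40,-30,-149]
    - [-72,-56,-149]
    - [-104,-81,-149]
    - [-136,-106,-149]
    - [-168,-131,-149]
  roll: [0,0,-2,-4,-6,-10,-14,-20]
  claw: [1,1,1,1,1,1,1,1]

```text
t: 0.77
eef_pos: [0.3661, 0.435, 0.3802]
tool_rot: [-0.0, 0.023, 1.0, -0.0]
contact_force: [1.2, 1.3, 0.4]
gripper_width: 0.998
grasp_force: 0.0
```

```bash
python3 -c "
from h import *
go(world((110,-258)),380,87.1)"
```

```text
shift [-2.477e+02 -4.021e+02  2.000e-01] roll 0.3 | tcp [0.3661 0.435  0.3802] head 87.35 q7 0.55 F [1.2 1.3 0.4] t 0.77 w 1.0
```

Emit:
send_rows:
  slide:
    - [-21,-34,0]
    - [-42,-68,0]
    - [-63,-102,0]
    - [-84,-136,0]
    - [-105,-170,0]
    - [-126,-204,0]
    - [-147,-238,0]
    - [-168,-272,0]
  roll: [0,0,0,0,0,0,0,0]
  claw: [1,1,1,1,1,1,1,1]

```text
t: 1.43
eef_pos: [0.5201, 0.155, 0.3801]
tool_rot: [-0.0, 0.025, 1.0, -0.0]
contact_force: [0.8, -0.5, 1.2]
gripper_width: 1.001
grasp_force: 0.0
```

```bash
python3 -c "
from h import *
go(world((110,-258)),380,87.1);go(world((110,-258)),40,87.1)"
```

```text
shift [-8.130e+01 -1.292e+02  1.000e-01] roll 0.1 | tcp [0.5201 0.155  0.3801] head 87.15 q7 1.16 F [ 0.8 -0.5  1.2] t 1.43 w 1.0
shift [ -81.4 -129.2  340.1] roll 0.1 | tcp [0.5201 0.155  0.3801] head 87.15 q7 1.16 F [ 0.8 -0.5  1.2] t 1.43 w 1.0
```

Emit:
send_rows:
  slide:
    - [-20,-32,0]
    - [-41,-65,0]
    - [-62,-98,10]
    - [-81,-129,35]
    - [-81,-129,75]
    - [-81,-129,115]
    - [-81,-129,155]
    - [-81,-129,195]
  roll: [0,0,0,0,0,0,0,0]
  claw: [1,1,1,1,1,1,1,1]

```text
t: 2.1
eef_pos: [0.5938, 0.0237, 0.1833]
tool_rot: [-0.0, 0.025, 1.0, -0.0]
contact_force: [0.3, 0.6, 0.7]
gripper_width: 0.999
grasp_force: 0.0
```

Emit:
send_rows:
  slide:
    - [0,0,35]
    - [0,0,70]
    - [0,0,105]
    - [0,0,130]
    - [0,0,145]
    - [0,0,155]
    - [0,0,155]
    - [0,0,155]
  roll: [0,0,0,0,0,0,0,0]
  claw: [1,1,1,1,1,1,1,1]

```text
t: 2.77
eef_pos: [0.5944, 0.024, 0.0304]
tool_rot: [-0.0, 0.025, 1.0, -0.0]
contact_force: [0.9, 0.4, 0.8]
gripper_width: 0.996
grasp_force: 0.0
```

```bash
python3 -c "
from h import *
go(world((65,-258)),30,87.1)"
```

```text
shift [44.3 -2.1  0.4] roll 0.0 | tcp [0.5944 0.024  0.0304] head 87.14 q7 1.6 F [0.9 0.4 0.8] t 2.77 w 1.0
```

Emit:
send_rows:
  slide:
    - [8,0,0]
    - [14,0,0]
    - [20,0,0]
    - [26,0,0]
    - [32,0,0]
    - [37,0,0]
    - [41,0,0]
    - [44,0,0]
  roll: [0,0,0,0,0,0,0,0]
  claw: [1,1,1,1,1,1,1,1]

```text
t: 3.43
eef_pos: [0.5506, 0.0262, 0.0308]
tool_rot: [0.001, 0.025, 1.0, -0.0]
contact_force: [3.2, 0.0, 3.1]
gripper_width: 1.001
grasp_force: 1.8
```

Emit:
send_rows:
  slide:
    - [-8,0,0]
    - [-20,0,0]
    - [-20,0,-40]
    - [-20,0,-75]
    - [-20,-40,-100]
    - [-20,-80,-100]
    - [-20,-120,-100]
    - [-20,-160,-100]
  roll: [0,0,0,0,7,14,21,28]
  claw: [1,1,1,1,0.7,0.7,0.7,0.7]

```text
t: 4.1
eef_pos: [0.5618, -0.1359, 0.1306]
tool_rot: [-0.0, 0.268, 0.963, 0.0]
contact_force: [0.2, 0.3, -0.1]
gripper_width: 0.702
grasp_force: 0.0
```

```bash
python3 -c "
from h import *
go(world((0,-400)),130,177.1)
im=bot.read_camera('top')[:,:,::-1]
cv2.imwrite('pics/c.png',cv2.resize(im[195:270,115:275],None,fx=5,fy=5,interpolation=cv2.INTER_CUBIC))"
```

```text
shift [ 82.9 -24.9   0.7] roll 61.8 | tcp [ 0.5618 -0.1359  0.1306] head 58.87 q7 1.42 F [ 0.2  0.3 -0.1] t 4.1 w 0.7
```

View pics/c.png

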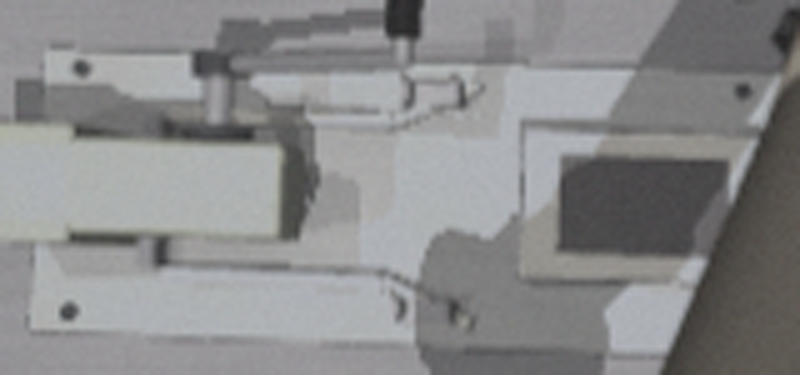

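The pan is now parallel to the press, with lid front corners at about (523,122) and (520,276).

```bash
python3 -c "
from h import *
W=px('top',crop([(523,122),(520,276),(640,203)],115,195,5),.076)[:,:2]
c,s=np.cos(TH),np.sin(TH)
print((W-T0)@np.array([[c,-s],[s,c]])*1000)
go(world((0,-390)),130,177.1)"
```

```text
[[  56.65029259 -174.8377989 ]
 [ -52.45062841 -177.06858241]
 [   1.8693546  -260.09942358]]
shift [91.6 -7.4  0.8] roll 60.7 | tcp [ 0.5599 -0.1469  0.131 ] head 57.82 q7 1.42 F [ 0.5 -7.2  1.2] t 4.15 w 0.7
```

Emit:
send_rows:
  slide:
    - [12,0,0]
    - [24,-2,0]
    - [36,-3,0]
    - [48,-4,0]
    - [60,-5,0]
    - [72,-6,0]
    - [84,-7,0]
    - [92,-7,0]
  roll: [7,14,21,28,35,42,49,56]
  claw: [0.7,0.7,0.7,0.7,0.7,0.7,0.7,0.7]

```text
t: 4.82
eef_pos: [0.4778, -0.0927, 0.1296]
tool_rot: [-0.001, 0.689, 0.724, -0.001]
contact_force: [0.2, 0.3, 0.3]
gripper_width: 0.702
grasp_force: 0.0
```

```bash
python3 -c "
from h import *
go(world((0,-390)),32,177.1)"
```

```text
shift [-11.8   0.4  97.6] roll 5.7 | tcp [ 0.4778 -0.0927  0.1296] head 2.83 q7 0.5 F [0.2 0.3 0.3] t 4.82 w 0.7
```

Emit:
send_rows:
  slide:
    - [-12,0,0]
    - [-12,0,30]
    - [-12,0,60]
    - [-12,0,80]
    - [-12,0,90]
    - [-12,0,98]
    - [-12,0,98]
    - [-12,0,98]
  roll: [5.7,5.7,5.7,5.7,5.7,5.7,5.7,5.7]
  claw: [0.7,0.7,0.7,0.7,0.7,0.7,0.7,0.7]

```text
t: 5.48
eef_pos: [0.4807, -0.1055, 0.0326]
tool_rot: [-0.0, 0.723, 0.691, -0.0]
contact_force: [-0.3, -0.4, 0.1]
gripper_width: 0.699
grasp_force: 0.0
```

```bash
python3 -c "
from h import *
go(world((0,-220)),32,177.1);go(world((0,-99)),32,177.1)"
```

```text
shift [171.   -1.3   0.6] roll 0.3 | tcp [ 0.4807 -0.1055  0.0326] head -2.56 q7 0.61 F [-0.3 -0.4  0.1] t 5.48 w 0.7
shift [292.   -0.7   0.6] roll 0.3 | tcp [ 0.4807 -0.1055  0.0326] head -2.56 q7 0.61 F [-0.3 -0.4  0.1] t 5.48 w 0.7
```

Emit:
send_rows:
  slide:
    - [18,0,0]
    - [30,0,0]
    - [42,0,0]
    - [55,0,0]
    - [68,0,0]
    - [81,-1,0]
    - [94,-1,0]
    - [106,-1,0]
  roll: [0.3,0.3,0.3,0.3,0.3,0.3,0.3,0.3]
  claw: [0.7,0.7,0.7,0.7,0.7,0.7,0.7,0.7]

```text
t: 6.15
eef_pos: [0.485, 0.001, 0.0336]
tool_rot: [0.001, 0.725, 0.689, 0.001]
contact_force: [0.6, -2.1, -0.4]
gripper_width: 0.7
grasp_force: 0.9
```

Emit:
send_rows:
  slide:
    - [10,0,0]
    - [20,0,0]
    - [30,0,0]
    - [40,0,0]
    - [50,0,0]
    - [60,0,0]
    - [70,0,0]
    - [80,0,0]
  roll: [0,0,0,0,0,0,0,0]
  claw: [0.7,0.7,0.7,0.7,0.7,0.7,0.7,0.7]

```text
t: 6.82
eef_pos: [0.488, 0.0814, 0.0322]
tool_rot: [-0.0, 0.724, 0.689, -0.0]
contact_force: [0.5, -3.8, 2.9]
gripper_width: 0.697
grasp_force: 1.8
```

```bash
python3 -c "
from h import *
go(world((0,-99)),32,177.1)
im=bot.read_camera('top')[:,:,::-1]
cv2.imwrite('pics/d.png',cv2.resize(im[195:270,115:275],None,fx=5,fy=5,interpolation=cv2.INTER_CUBIC))"
```

```text
shift [104.9  -0.2   0.2] roll 0.0 | tcp [0.488  0.0814 0.0322] head -2.85 q7 0.25 F [ 0.5 -3.8  2.9] t 6.82 w 0.7
```

Emit:
send_rows:
  slide:
    - [12,0,0]
    - [24,0,0]
    - [36,0,0]
    - [48,0,0]
    - [60,0,0]
    - [72,0,0]
    - [82,0,0]
    - [90,0,0]
  roll: [0,0,0,0,0,0,0,0]
  claw: [0.7,0.7,0.7,0.7,0.7,0.7,0.7,0.7]

```text
t: 7.53
eef_pos: [0.4925, 0.1722, 0.0322]
tool_rot: [-0.0, 0.724, 0.69, 0.0]
contact_force: [-0.3, -2.2, -0.8]
gripper_width: 0.7
grasp_force: 0.9
```

Emit:
send_rows:
  slide:
    - [2,0,0]
    - [4,0,0]
    - [6,0,0]
    - [8,0,0]
    - [9,0,0]
    - [10,0,0]
    - [11,0,0]
    - [12,0,0]
  roll: [0,0,0,0,0,0,0,0]
  claw: [0.7,0.7,0.7,0.7,0.7,0.7,0.7,0.7]

```text
t: 8.2
eef_pos: [0.4933, 0.1822, 0.0323]
tool_rot: [0.0, 0.725, 0.689, -0.0]
contact_force: [0.4, -1.9, -1.6]
gripper_width: 0.699
grasp_force: 0.8
```

Emit:
send_rows:
  slide:
    - [1,0,0]
    - [2,0,0]
    - [3,0,0]
    - [4,0,0]
    - [5,0,0]
    - [6,0,0]
    - [6,0,0]
    - [6,0,0]
  roll: [0,0,0,0,0,0,0,0]
  claw: [0.7,0.7,0.7,0.7,0.7,0.7,0.7,0.7]

```text
t: 8.87
eef_pos: [0.4936, 0.1887, 0.0323]
tool_rot: [-0.0, 0.724, 0.689, 0.0]
contact_force: [-0.2, -0.0, -1.1]
gripper_width: 0.7
grasp_force: 0.3
```

Emit:
send_rows:
  slide:
    - [1,0,0]
    - [2,0,0]
    - [3,0,0]
    - [4,0,0]
    - [4,0,0]
    - [4,0,0]
    - [4,0,0]
    - [4,0,0]
  roll: [0,0,0,0,0,0,0,0]
  claw: [0.7,0.7,0.7,0.7,0.7,0.7,0.7,0.7]

```text
t: 9.53
eef_pos: [0.4937, 0.1915, 0.0323]
tool_rot: [0.0, 0.725, 0.689, -0.0]
contact_force: [-0.9, -5.4, 1.2]
gripper_width: 0.7
grasp_force: 2.6
```

Emit:
send_rows:
  slide:
    - [1,0,0]
    - [2,0,0]
    - [3,0,0]
    - [4,0,0]
    - [4,0,0]
    - [4,0,0]
    - [4,0,0]
    - [4,0,0]
  roll: [0,0,0,0,0,0,0,0]
  claw: [0.7,0.7,0.7,0.7,0.7,0.7,0.7,0.7]

```text
t: 10.2
eef_pos: [0.4935, 0.1916, 0.0323]
tool_rot: [0.001, 0.726, 0.688, -0.002]
contact_force: [-1.5, -13.6, 5.3]
gripper_width: 0.702
grasp_force: 7.4
```

```bash
python3 -c "
from h import *
go(world((0,-99)),32,177.1)
im=bot.read_camera('top')[:,:,::-1]
a=cv2.resize(im[195:270,115:275],None,fx=5,fy=5,interpolation=cv2.INTER_CUBIC)[:300]
im=bot.read_camera('side')[:,:,::-1]
b=cv2.resize(im[115:230,190:350],None,fx=5,fy=5,interpolation=cv2.INTER_CUBIC)[:300]
b=cv2.resize(im[140:200,190:350],None,fx=5,fy=5,interpolation=cv2.INTER_CUBIC)
cv2.imwrite('pics/e.png',np.vstack([a,b]))"
```

```text
shift [-5.4 -0.2  0.3] roll -0.1 | tcp [0.4935 0.1916 0.0323] head -3.04 q7 0.04 F [ -1.5 -13.6   5.3] t 10.2 w 0.7
```

View pics/e.png

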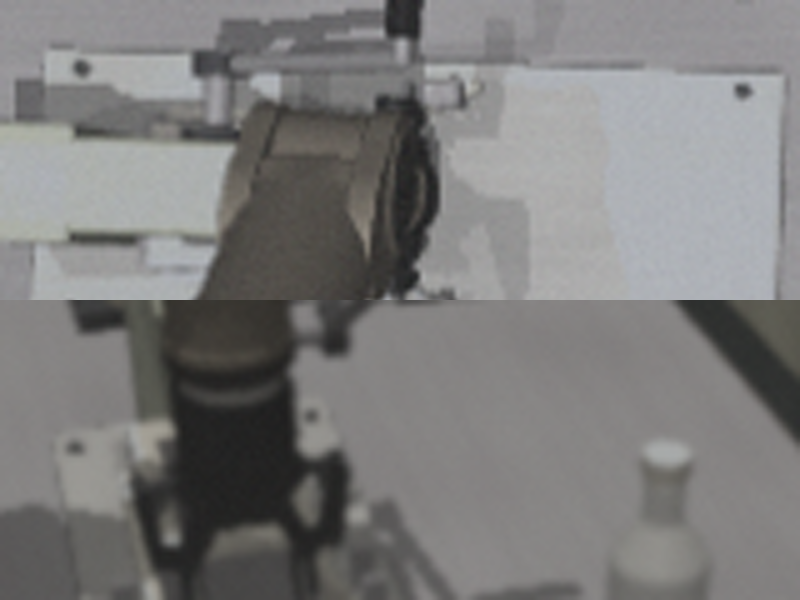

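The pan stopped hard: force rose to 14 N with no further motion. Backing off and going to the bar.

Emit:
send_rows:
  slide:
    - [-10,0,0]
    - [-25,0,0]
    - [-50,0,0]
    - [-85,0,-20]
    - [-120,0,-45]
    - [-155,0,-70]
    - [-190,2,-100]
    - [-225,4,-120]
  roll: [0,0,0,0,0,-4,-8,-12]
  claw: [0.7,0.7,0.7,0.7,0.7,0.7,0.7,0.7]

```text
t: 10.97
eef_pos: [0.4872, -0.024, 0.1511]
tool_rot: [0.0, 0.647, 0.763, 0.001]
contact_force: [0.8, 0.4, -0.2]
gripper_width: 0.698
grasp_force: 0.0
```

```bash
python3 -c "
from h import *
go((.545,-.4075),130,22.6)"
```

```text
shift [-387.8   -5.9   20.6] roll -13.2 | tcp [ 0.4872 -0.024   0.1511] head 9.43 q7 0.45 F [ 0.8  0.4 -0.2] t 10.97 w 0.7
```

Emit:
send_rows:
  slide:
    - [-38,0,0]
    - [-78,-1,0]
    - [-118,-2,0]
    - [-158,-3,0]
    - [-198,-4,0]
    - [-238,-5,0]
    - [-278,-5,0]
    - [-318,-6,5]
  roll: [-2,-4,-6,-8,-10,-12,-13,-13]
  claw: [0.7,0.7,0.7,0.7,0.7,0.7,0.7,0.7]

```text
t: 11.63
eef_pos: [0.533, -0.3401, 0.1452]
tool_rot: [0.001, 0.557, 0.83, 0.001]
contact_force: [0.9, -0.1, 0.4]
gripper_width: 0.698
grasp_force: 0.0
```

```bash
python3 -c "
from h import *
go((.545,-.4075),130,22.6)
im=bot.read_camera('top')[:,:,::-1]
a=cv2.resize(im[195:270,115:275],None,fx=5,fy=5,interpolation=cv2.INTER_CUBIC)
cv2.imwrite('pics/f.png',a)"
```

```text
shift [-66.9 -14.5  15.2] roll -0.3 | tcp [ 0.533  -0.3401  0.1452] head 22.28 q7 1.24 F [ 0.9 -0.1  0.4] t 11.63 w 0.7
```

View pics/f.png

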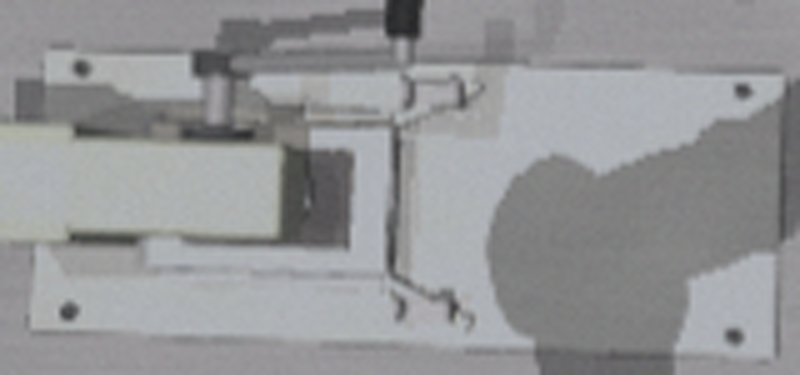

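The pan's rear lid edge is at column ~393, just past the rail ends, and it sits straight. Now the bar.

```bash
python3 -c "
from h import *
W=px('top',crop([(392,130),(388,272),(393,200)],115,195,5),.076)[:,:2]
c,s=np.cos(TH),np.sin(TH)
print((W-T0)@np.array([[c,-s],[s,c]])*1000)
print(px('top',crop([(129,312)],335,155,5),.069))"
```

```text
[[ 47.96025217 -81.71037069]
 [-52.7681365  -83.29765935]
 [ -1.72853422 -84.63014044]]
[[ 0.54402425 -0.39586514  0.069     ]]
```

Emit:
send_rows:
  slide:
    - [-35,-7,0]
    - [-67,-14.5,5]
    - [-67,-14.5,30]
    - [-67,-14.5,60]
    - [-67,-14.5,85]
    - [-67,-14.5,105]
    - [-67,-14.5,114]
    - [-67,-14.5,114]
  roll: [0,0,0,0,0,0,0,0]
  claw: [0.7,0.7,0.7,0.7,0.7,0.7,0.7,0.7]

```text
t: 12.35
eef_pos: [0.5427, -0.4044, 0.028]
tool_rot: [-0.002, 0.558, 0.83, 0.0]
contact_force: [-0.4, -0.4, 0.0]
gripper_width: 0.7
grasp_force: 0.0
```

```bash
python3 -c "
from h import *
go((.545,-.4075),28,22.6)
im=bot.read_camera('side')[:,:,::-1]
a=cv2.resize(im[290:410,250:400],None,fx=5,fy=5,interpolation=cv2.INTER_CUBIC)
cv2.imwrite('pics/g.png',a)"
```

```text
shift [-3.7  1.   0. ] roll -0.4 | tcp [ 0.5427 -0.4044  0.028 ] head 22.19 q7 1.38 F [-0.4 -0.4  0. ] t 12.35 w 0.7
```

View pics/g.png

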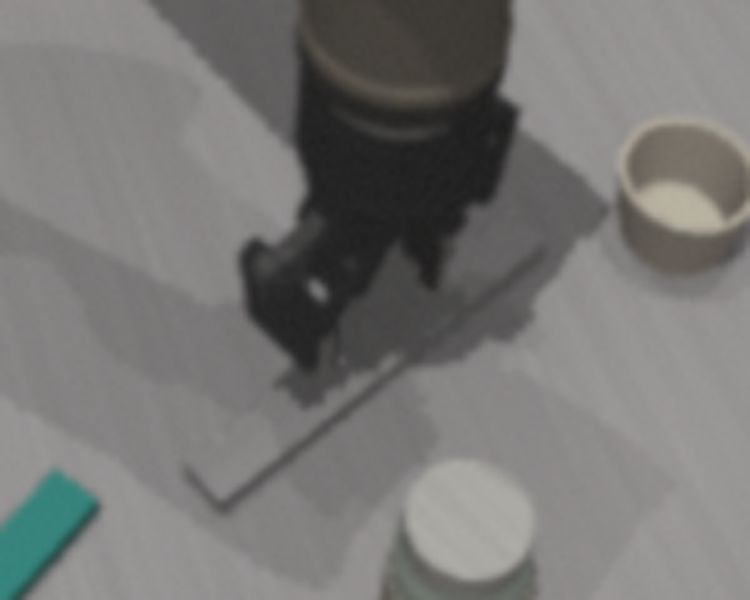

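The fingers straddle the handle. Correct by 3 mm, close and lift.

Emit:
send_rows:
  slide:
    - [-3.5,1,0]
    - [-3.5,1,0]
    - [-3.5,1,0]
    - [-3.5,1,0]
    - [-3.5,1,0]
    - [-3.5,1,0]
    - [-3.5,1,0]
    - [-3.5,1,0]
  roll: [-0.4,-0.4,-0.4,-0.4,-0.4,-0.4,-0.4,-0.4]
  claw: [0.7,0.5,0.3,0.2,0.2,0.2,0.2,0.2]
  force: 60

```text
t: 13.07
eef_pos: [0.5464, -0.4096, 0.0319]
tool_rot: [0.001, 0.555, 0.832, 0.0]
contact_force: [1.3, 1.0, 6.0]
gripper_width: 0.34
grasp_force: 60.2
```

Emit:
send_rows:
  slide:
    - [0,0,0]
    - [0,0,0]
    - [0,0,-15]
    - [0,0,-40]
    - [0,0,-65]
    - [0,0,-90]
    - [0,0,-110]
    - [0,0,-120]
  roll: [0,0,0,0,0,0,0,0]
  claw: [0.2,0.2,0.2,0.2,0.2,0.2,0.2,0.2]

```text
t: 13.73
eef_pos: [0.5458, -0.4096, 0.1537]
tool_rot: [0.002, 0.555, 0.832, 0.0]
contact_force: [1.2, -0.5, -3.7]
gripper_width: 0.342
grasp_force: 60.2
```

```bash
python3 -c "
from h import *
go(world((0,-106)),150,-2.9)
im=bot.read_camera('side')[:,:,::-1]
a=cv2.resize(im[260:400,230:400],None,fx=4.4,fy=4.2,interpolation=cv2.INTER_CUBIC)
cv2.imwrite('pics/h.png',a)"
```

```text
shift [564.3 176.5   2.6] roll 25.4 | tcp [ 0.5458 -0.4096  0.1537] head 22.53 q7 1.31 F [ 1.2 -0.5 -3.7] t 13.73 w 0.34
```

View pics/h.png

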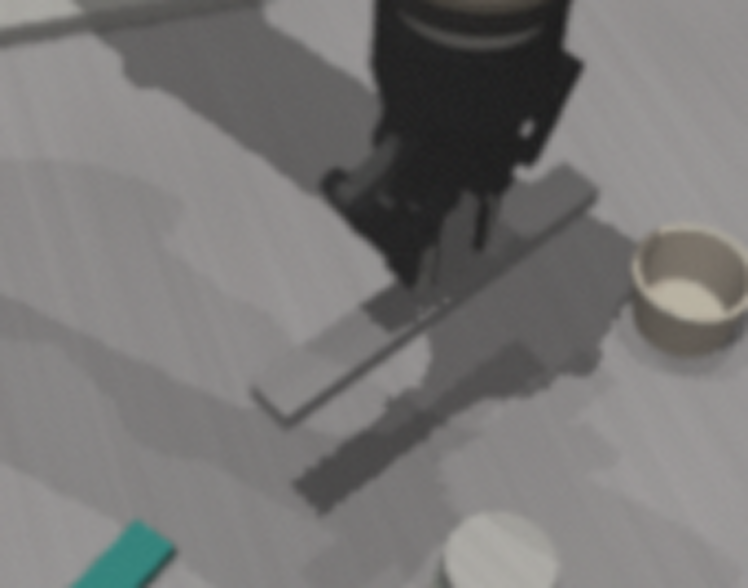

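Bar is held level and square in the fingers. Carry it toward the seat.

Emit:
send_rows:
  slide:
    - [30,10,0]
    - [68,21,0]
    - [106,33,0]
    - [144,45,0]
    - [182,57,0]
    - [220,69,0]
    - [258,81,0]
    - [296,93,0]
  roll: [2,5,8,11,14,17,20,23]
  claw: [0.2,0.2,0.2,0.2,0.2,0.2,0.2,0.2]

```text
t: 14.45
eef_pos: [0.5162, -0.0977, 0.1494]
tool_rot: [-0.001, 0.711, 0.703, -0.001]
contact_force: [0.9, -0.3, -3.4]
gripper_width: 0.341
grasp_force: 60.3
```

```bash
python3 -c "
from h import *
go(world((0,-103)),150,-2.9)
im=np.load('pics/top0.npy').astype(float).sum(2)
# plate end edges: subpixel max-gradient columns
for r in range(218,262,6):
    g=np.abs(np.diff(im[r-1:r+2].mean(0)));k=264+np.argmax(g[264:276]);w=g[k-1:k+2];print(r,'right',(k+.5+(w*[-1,0,1]).sum()/w.sum()).round(2),w.round(0))
e=px('top',[(r) for r in [(271.5,232)]],.02)[:,:2];c,s=np.cos(TH),np.sin(TH)
print((e-T0)@np.array([[c,-s],[s,c]])*1000)
"
```

```text
shift [279.7 -26.3  -0.4] roll 2.3 | tcp [ 0.5162 -0.0977  0.1494] head -0.61 q7 0.49 F [ 0.9 -0.3 -3.4] t 14.45 w 0.34
218 right 270.4 [ 9. 71.  1.]
224 right 270.7 [ 15. 107.  50.]
230 right 270.73 [ 25. 142.  82.]
236 right 270.75 [ 25. 137.  88.]
242 right 264.73 [ 38. 115.  94.]
248 right 269.34 [19. 81.  3.]
254 right 269.6 [ 29. 123.  49.]
260 right 269.73 [ 38. 138. 101.]
[[  18.4057378  -361.87888645]]
```

Emit:
send_rows:
  slide:
    - [38,-4,0]
    - [78,-8,0]
    - [118,-12,0]
    - [158,-16,0]
    - [196,-20,0]
    - [232,-23,0]
    - [262,-26,15]
    - [279,-26,39]
  roll: [0,1,2,2.3,2.3,2.3,2.3,2.3]
  claw: [0.2,0.2,0.2,0.2,0.2,0.2,0.2,0.2]

```text
t: 15.12
eef_pos: [0.4938, 0.1848, 0.1116]
tool_rot: [-0.001, 0.722, 0.692, 0.002]
contact_force: [0.5, -0.4, -3.6]
gripper_width: 0.339
grasp_force: 60.4
```

```bash
python3 -c "
from h import *
go(world((0,-104)),110,-2.9)
im=bot.read_camera('top')[:,:,::-1]
a=cv2.resize(im[195:270,170:230],None,fx=6,fy=8,interpolation=cv2.INTER_CUBIC)
s=bot.read_camera('side')[:,:,::-1]
# project seat into side for crop
m=bot.camera_model('side');T=m['camera_from_world'];p=np.r_[world((0,-106)),.07]
u=cv2.projectPoints(p[None],cv2.Rodrigues(T[:3,:3])[0],T[:3,3],m['camera_matrix'],m['D'])[0].ravel().round().astype(int);print(u)
x,y=u;b=cv2.resize(s[y-50:y+50,x-45:x+45],(430,600),interpolation=cv2.INTER_CUBIC)
cv2.imwrite('pics/i.png',np.hstack([a,b][:2]) if a.shape[0]==600 else 0)"
```

```text
shift [-3.6 -0.8  1.6] roll 0.5 | tcp [0.4938 0.1848 0.1116] head -2.43 q7 -0.02 F [ 0.5 -0.4 -3.6] t 15.12 w 0.34
[240 195]
```

View pics/i.png

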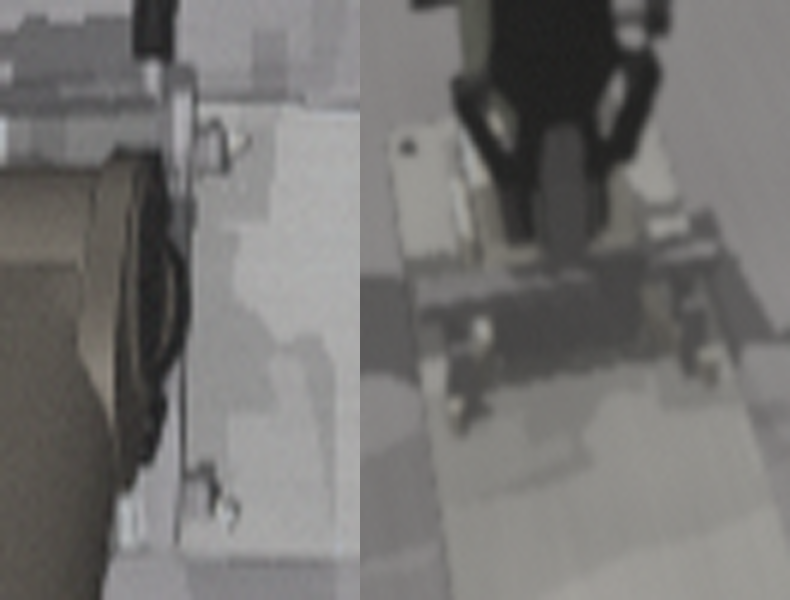

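```bash
python3 -c "
from h import *
m=bot.camera_model('top');T=m['camera_from_world']
def pr(x,y,z):
    p=np.r_[world((x,y)),z/1000]
    u=cv2.projectPoints(p[None],cv2.Rodrigues(T[:3,:3])[0],T[:3,3],m['camera_matrix'],m['D'])[0].ravel()
    v=((u-[170,195])+.5)*[6,8]-.5;print((x,y,z),v.round(0))
for x in(78,-78):
    for y,z in((-127,67),(-127,20),(-121,67),(-121,45),(-91,67)):pr(x,y,z)
pr(84,-139,38);pr(-84,-139,38);pr(105,-360,20)
o=bot.get_obs();c,s=np.cos(TH),np.sin(TH);t=(o['eef_pos'][:2]-T0)@np.array([[c,-s],[s,c]])*1000;print('tcp press',t)
for x in(95,-95):pr(x,t[1]-12,80);pr(x,t[1]-12,95);pr(x,t[1]+12,95)
"
```

```text
(78, -127, 67) [221. 146.]
(78, -127, 20) [232. 153.]
(78, -121, 67) [211. 145.]
(78, -121, 45) [216. 149.]
(78, -91, 67) [161. 143.]
(-78, -127, 67) [210. 496.]
(-78, -127, 20) [221. 494.]
(-78, -121, 67) [200. 495.]
(-78, -121, 45) [205. 494.]
(-78, -91, 67) [149. 493.]
(84, -139, 38) [248. 138.]
(-84, -139, 38) [236. 509.]
(105, -360, 20) [613. 111.]
tcp press [  -2.52970066 -102.00275658]
(95, np.float64(-114.00275658068871), 80) [197. 104.]
(95, np.float64(-114.00275658068871), 95) [193. 101.]
(95, np.float64(-90.00275658068871), 95) [153. 100.]
(-95, np.float64(-114.00275658068871), 80) [183. 534.]
(-95, np.float64(-114.00275658068871), 95) [180. 535.]
(-95, np.float64(-90.00275658068871), 95) [139. 533.]
```

Emit:
send_rows:
  slide:
    - [-2.5,1,0]
    - [-2.5,1,4]
    - [-2.5,1,8]
    - [-2.5,1,11]
    - [-2.5,1,14]
    - [-2.5,1,17]
    - [-2.5,1,20]
    - [-2.5,1,22]
  roll: [0.4,0.4,0.4,0.4,0.4,0.4,0.4,0.4]
  claw: [0.2,0.2,0.2,0.2,0.2,0.2,0.2,0.2]

```text
t: 15.88
eef_pos: [0.4946, 0.1787, 0.0926]
tool_rot: [-0.003, 0.726, 0.687, 0.001]
contact_force: [-30.6, 3.9, 62.2]
gripper_width: 0.342
grasp_force: 102.0
```

Emit:
send_rows:
  slide:
    - [0,0,-4]
    - [0,0,-8]
    - [0,0,-12]
    - [0,0,-12]
    - [0,0,-12]
    - [0,0,-12]
    - [0,0,-12]
    - [0,0,-12]
  roll: [0,0,0,0,0,0,0,0]
  claw: [0.2,0.2,0.2,0.2,0.2,0.2,0.2,0.2]

```text
t: 16.55
eef_pos: [0.4946, 0.1766, 0.101]
tool_rot: [-0.0, 0.726, 0.687, -0.0]
contact_force: [-0.3, -0.2, -4.8]
gripper_width: 0.343
grasp_force: 62.8
```

```bash
python3 -c "
from h import *
go(world((0,-104.5)),110,-2.9)
o=bot.get_obs();c,s=np.cos(TH),np.sin(TH);print(((o['eef_pos'][:2]-T0)@np.array([[c,-s],[s,c]])*1000).round(1),o['torque'].round(2),o['tool_rot'])
for n in('top','side'): np.save('pics/%s1.npy'%n,bot.read_camera(n))
A=np.load('pics/top0.npy').astype(float);B=np.load('pics/top1.npy').astype(float)
D=np.abs(A-B).sum(2)
m=bot.camera_model('top');T=m['camera_from_world']
def pr(x,y,z):
    p=np.r_[world((x,y)),z/1000]
    return cv2.projectPoints(p[None],cv2.Rodrigues(T[:3,:3])[0],T[:3,3],m['camera_matrix'],m['D'])[0].ravel().round(1)
print(pr(95,-103,85),pr(-95,-103,85),pr(78,-124,67))
for r in (204,206,208,210,212,256,258,260,262): print(r,B[r,190:212].sum(1).astype(int)//3)
"
```

```text
shift [ 4.  -2.1 -9. ] roll -0.3 | tcp [0.4946 0.1766 0.101 ] head -3.15 q7 -0.01 F [-0.3 -0.2 -4.8] t 16.55 w 0.34
[   2.1 -108.5] [ 0.03 -0.    0.02] [-1.26194170e-06  7.26304637e-01  6.87372852e-01 -3.70700207e-04]
[199.1 207.4] [196.8 261.2] [205.6 212.7]
204 [ 95 102 100 105 141 160 127  95  93  95  94  95  94  93  94  98 135 138
 137 139 138 136]
206 [126 125 115 113 132 140 116  81  88 113 106 142 142 140 135 104 128 126
 124 126 124 123]
208 [ 92  91  89  90  94  90  97 114 115 115 121 162 163 165 161  93 157 164
 163 158 139 141]
210 [123 122 123 122 124 121 115 114 103 115 122 163 164 168 157  76  98 127
 139 133 138 144]
212 [122 123 110 111 110 103  89  70  99 109 121 162 166 166 156  72 113  94
 167 166 149 114]
256 [ 52 105 131 126 125  63 144 144 144 151 150 150 107 116 115  67  85 148
 149 160 160 162]
258 [ 51 154 173 169 113 111 146 143 147 150 150 152  85 136 126  89 167 149
 133 108 150 162]
260 [ 93 173 173 174 174 144 155 145 147 148 155 150  75 154 156 157 163 166
 139 147 165 164]
262 [155 174 174 173 173 162 170 164 166 158 157 156 130 162 159 162 162 162
 165 168 162 165]
```

Emit:
send_rows:
  slide:
    - [4,-2.5,0]
    - [4,-2.5,0]
    - [4,-2.5,0]
    - [4,-2.5,4]
    - [4,-2.5,7]
    - [4,-2.5,9]
    - [4,-2.5,10]
    - [4,-2.5,10]
  roll: [-0.3,-0.3,-0.3,-0.3,-0.3,-0.3,-0.3,-0.3]
  claw: [0.2,0.2,0.2,0.2,0.2,0.2,0.2,0.2]

```text
t: 17.32
eef_pos: [0.4924, 0.1807, 0.091]
tool_rot: [-0.0, 0.725, 0.689, -0.0]
contact_force: [0.3, -0.0, -4.1]
gripper_width: 0.341
grasp_force: 62.7
```

Emit:
send_rows:
  slide:
    - [0,0,1]
    - [0,0,2]
    - [0,0,3]
    - [0,0,4]
    - [0,0,5]
    - [0,0,6]
    - [0,0,6]
    - [0,0,6]
  roll: [0,0,0,0,0,0,0,0]
  claw: [0.2,0.2,0.2,0.2,0.2,0.2,0.2,0.2]

```text
t: 17.98
eef_pos: [0.4926, 0.1809, 0.0853]
tool_rot: [0.0, 0.725, 0.689, -0.0]
contact_force: [-0.4, -0.2, -3.2]
gripper_width: 0.343
grasp_force: 62.7
```

Emit:
send_rows:
  slide:
    - [0,0,1]
    - [0,0,2]
    - [0,0,3]
    - [0,0,4]
    - [0,0,5]
    - [0,0,5]
    - [0,0,5]
    - [0,0,5]
  roll: [0,0,0,0,0,0,0,0]
  claw: [0.2,0.2,0.2,0.2,0.2,0.2,0.2,0.2]

```text
t: 18.65
eef_pos: [0.4926, 0.1809, 0.0803]
tool_rot: [-0.0, 0.724, 0.689, 0.0]
contact_force: [0.3, 0.7, -3.1]
gripper_width: 0.337
grasp_force: 62.7
```

Emit:
send_rows:
  slide:
    - [0,0,1]
    - [0,0,2]
    - [0,0,3]
    - [0,0,3]
    - [0,0,4]
    - [0,0,4]
    - [0,0,4]
    - [0,0,4]
  roll: [0,0,0,0,0,0,0,0]
  claw: [0.2,0.2,0.2,0.2,0.2,0.2,0.2,0.2]

```text
t: 19.32
eef_pos: [0.4929, 0.1809, 0.0765]
tool_rot: [0.0, 0.725, 0.689, 0.0]
contact_force: [0.9, 0.4, -1.8]
gripper_width: 0.338
grasp_force: 62.1
```

Emit:
send_rows:
  slide:
    - [0,0,1]
    - [0,0,1]
    - [0,0,2]
    - [0,0,2]
    - [0,0,2]
    - [0,0,2]
    - [0,0,2]
    - [0,0,2]
  roll: [0,0,0,0,0,0,0,0]
  claw: [0.2,0.2,0.2,0.2,0.2,0.2,0.2,0.2]

```text
t: 19.98
eef_pos: [0.4933, 0.1809, 0.0757]
tool_rot: [-0.0, 0.725, 0.689, 0.001]
contact_force: [-2.6, -1.5, 14.3]
gripper_width: 0.342
grasp_force: 64.0
```

Seated: contact is at TCP z 0.0757, where the notch floor was predicted. Release and rise.

Emit:
send_rows:
  slide:
    - [0,0,-1]
    - [0,0,-1]
    - [0,0,-1]
    - [0,0,-1]
    - [0,0,-5]
    - [0,0,-15]
    - [0,0,-30]
    - [0,0,-50]
  roll: [0,0,0,0,0,0,0,0]
  claw: [0.4,0.55,0.6,0.6,0.6,0.6,0.6,0.6]

```text
t: 20.65
eef_pos: [0.4919, 0.1805, 0.1247]
tool_rot: [-0.0, 0.725, 0.689, -0.001]
contact_force: [-0.2, 0.5, -0.6]
gripper_width: 0.602
grasp_force: 0.0
```

```bash
python3 -c "
from h import *
go(world((115,-180)),340,87.1)
go(world((0,-260)),200,-2.9)"
```

```text
shift [ -75.5  115.5 -215.4] roll -90.0 | tcp [0.4919 0.1805 0.1247] head -2.87 q7 -0.04 F [-0.2  0.5 -0.6] t 20.65 w 0.6
shift [-155.3    0.7  -75.1] roll 0.0 | tcp [0.4919 0.1805 0.1247] head -2.87 q7 -0.04 F [-0.2  0.5 -0.6] t 20.65 w 0.6
```

Emit:
send_rows:
  slide:
    - [-10,0,-15]
    - [-40,0,-30]
    - [-75,0,-50]
    - [-90,0,-88]
    - [-90,0,-128]
    - [-90,10,-165]
    - [-90,30,-195]
    - [-90,60,-215]
  roll: [0,0,0,0,0,0,0,0]
  claw: [0.6,0.3,0,0,0,0,0,0]

```text
t: 21.32
eef_pos: [0.5482, 0.0878, 0.3438]
tool_rot: [-0.001, 0.724, 0.69, 0.003]
contact_force: [1.1, -0.0, 1.1]
gripper_width: 0.001
grasp_force: 0.0
```

```bash
python3 -c "
from h import *
go(world((122,-118)),300,-2.9)
B=np.load('pics/top1.npy').astype(float)"
```

```text
shift [76.2 62.  44.4] roll 0.1 | tcp [0.5482 0.0878 0.3438] head -2.81 q7 -0.05 F [ 1.1 -0.   1.1] t 21.32 w 0.0
```

Emit:
send_rows:
  slide:
    - [0,35,0]
    - [25,58,0]
    - [55,58,0]
    - [76,58,5]
    - [76,58,25]
    - [76,58,44]
    - [76,58,44]
    - [76,58,44]
  roll: [0,0,0,0,0,0,0,0]
  claw: [0,0,0,0,0,0,0,0]

```text
t: 21.98
eef_pos: [0.6092, 0.1607, 0.2954]
tool_rot: [-0.0, 0.725, 0.689, -0.001]
contact_force: [0.5, 0.2, 0.7]
gripper_width: -0.0
grasp_force: 0.0
```

```bash
python3 -c "
from h import *
a=np.radians([35,25,15,5,-5,-15,-19.4])
go(world((122,-118)),300,-2.9)
for y,z in zip(21.5-170*np.cos(a),181+170*np.sin(a)):print(round(y),round(z));go(world((122,y)),z,-2.9)"|cut -d'|' -f1
```

```text
shift [ 0.6  4.7 -4.6] roll 0.0 
-118 279
shift [ 0.9  4.8 16.9] roll 0.0 
-133 253
shift [-13.9   4.8  42.6] roll 0.0 
-143 225
shift [-24.    4.8  70.5] roll 0.0 
-148 196
shift [-29.1   4.9  99.7] roll 0.0 
-148 166
shift [-29.1   4.9 129.3] roll 0.0 
-143 137
shift [-23.9   5.  158.5] roll 0.0 
-139 125
shift [-20.    5.  170.9] roll 0.0
```

Emit:
send_rows:
  slide:
    - [0,0,12]
    - [-1,0,20]
    - [-7,0,30]
    - [-14,0,43]
    - [-18,0,54]
    - [-22,0,65]
    - [-25,0,76]
    - [-27,0,86]
  roll: [0,0,0,0,0,0,0,0]
  claw: [0,0,0,0,0,0,0,0]

```text
t: 22.65
eef_pos: [0.6094, 0.1303, 0.2104]
tool_rot: [0.002, 0.726, 0.688, 0.0]
contact_force: [-1.9, -4.6, 8.6]
gripper_width: -0.003
grasp_force: 4.3
```

```bash
python3 -c "
from h import *
go(world((122,-148)),166,-2.9);go(world((122,-139)),125,-2.9)"
```

```text
shift [ 1.1  2.9 44.4] roll -0.1 | tcp [0.6094 0.1303 0.2104] head -3.05 q7 0.07 F [-1.9 -4.6  8.6] t 22.65 w -0.0
shift [10.2  2.8 85.4] roll -0.1 | tcp [0.6094 0.1303 0.2104] head -3.05 q7 0.07 F [-1.9 -4.6  8.6] t 22.65 w -0.0
```

Emit:
send_rows:
  slide:
    - [-1,0,11]
    - [-2,0,22]
    - [-2,0,33]
    - [-1,0,44]
    - [0,0,54]
    - [2,0,64]
    - [4,0,73]
    - [6,0,80]
  roll: [0,0,0,0,0,0,0,0]
  claw: [0,0,0,0,0,0,0,0]

```text
t: 23.32
eef_pos: [0.6103, 0.1366, 0.1306]
tool_rot: [0.002, 0.726, 0.688, 0.0]
contact_force: [-0.6, -6.5, 10.7]
gripper_width: 0.0
grasp_force: 5.2
```

```bash
python3 -c "
from h import *
go(world((122,-139)),125,-2.9)"
```

```text
shift [3.7 2.3 5.6] roll -0.1 | tcp [0.6103 0.1366 0.1306] head -3.03 q7 0.12 F [-0.6 -6.5 10.7] t 23.32 w 0.0
```

Emit:
send_rows:
  slide:
    - [1,0,2]
    - [1,0,4]
    - [2,0,6]
    - [2,0,8]
    - [3,0,9]
    - [3,0,10]
    - [3,0,10]
    - [3,0,10]
  roll: [0,0,0,0,0,0,0,0]
  claw: [0,0,0,0,0,0,0,0]

```text
t: 23.98
eef_pos: [0.6105, 0.1394, 0.1234]
tool_rot: [0.001, 0.726, 0.688, 0.001]
contact_force: [-8.3, -5.9, 28.3]
gripper_width: -0.004
grasp_force: 14.3
```

Emit:
send_rows:
  slide:
    - [0,0,1]
    - [0,0,2]
    - [0,0,2]
    - [0,0,2]
    - [0,0,2]
    - [0,0,2]
    - [0,0,2]
    - [0,0,2]
  roll: [0,0,0,0,0,0,0,0]
  claw: [0,0,0,0,0,0,0,0]

```text
t: 24.65
eef_pos: [0.6107, 0.1394, 0.1228]
tool_rot: [0.001, 0.726, 0.688, 0.001]
contact_force: [-12.7, -6.6, 40.7]
gripper_width: 0.004
grasp_force: 20.2
```

Emit:
send_rows:
  slide:
    - [-1,0,-8]
    - [-4,0,-18]
    - [-6,0,-29]
    - [-8,0,-40]
    - [-9,0,-51]
    - [-9,0,-62]
    - [-9,0,-73]
    - [-9,0,-84]
  roll: [0,0,0,0,0,0,0,0]
  claw: [0,0,0,0,0,0,0,0]

```text
t: 25.32
eef_pos: [0.6093, 0.1348, 0.2029]
tool_rot: [0.0, 0.724, 0.689, 0.001]
contact_force: [2.1, 3.2, 4.3]
gripper_width: -0.001
grasp_force: 1.8
```

Emit:
send_rows:
  slide:
    - [2,0,-11]
    - [4,0,-22]
    - [7,0,-33]
    - [11,0,-44]
    - [16,0,-55]
    - [22,0,-66]
    - [28,0,-77]
    - [30,0,-90]
  roll: [0,0,0,0,0,0,0,0]
  claw: [0,0,0,0,0,0,0,0]

```text
t: 25.98
eef_pos: [0.6093, 0.1654, 0.2916]
tool_rot: [-0.0, 0.724, 0.69, -0.001]
contact_force: [0.5, 0.9, 0.1]
gripper_width: -0.002
grasp_force: 0.0
```

Emit:
send_rows:
  slide:
    - [0,0,-15]
    - [0,0,-35]
    - [0,0,-60]
    - [-30,-10,-80]
    - [-70,-30,-80]
    - [-110,-50,-80]
    - [-150,-70,-80]
    - [-190,-90,-80]
  roll: [0,0,0,0,0,0,0,0]
  claw: [0,0,0,0,0,0,0,0]

```text
t: 26.65
eef_pos: [0.5153, -0.0127, 0.3713]
tool_rot: [-0.0, 0.725, 0.689, -0.001]
contact_force: [0.6, 0.0, 1.3]
gripper_width: -0.002
grasp_force: 0.0
```

Emit:
send_rows:
  slide:
    - [-35,-15,0]
    - [-70,-30,0]
    - [-105,-45,0]
    - [-140,-45,0]
    - [-175,-45,0]
    - [-210,-45,0]
    - [-210,-45,0]
    - [-210,-45,0]
  roll: [0,0,0,0,0,0,0,0]
  claw: [0,0,0,0,0,0,0,0]

```text
t: 27.32
eef_pos: [0.4593, -0.222, 0.3716]
tool_rot: [0.0, 0.728, 0.686, -0.001]
contact_force: [-0.1, 0.9, -0.4]
gripper_width: -0.004
grasp_force: 0.0
```

All 10 views are used, so I'll check the final state numerically: bar edges, and differences from the first picture around the lever and bystanders.

```bash
python3 - <<'E'
from h import *
A=np.load('pics/top0.npy').astype(float).sum(2)/3;B=bot.read_camera('top').astype(float).sum(2)/3;np.save('pics/top2.npy',B)
D=np.abs(cv2.GaussianBlur(A-B,(3,3),0))
for n,(x,y) in dict(lever=(280,268),bottle=(330,241),bowl=(374,257),ram=(507,247),jar=(565,314)).items():
    u,v=int(x*.7),int(y*.7);P=D[v-10:v+11,u-10:u+11];print(n,P.mean().round(1),P.max().round(0))
m=bot.camera_model('top');T=m['camera_from_world']
def pr(x,y,z):
    p=np.r_[world((x,y)),z/1000];return cv2.projectPoints(p[None],cv2.Rodrigues(T[:3,:3])[0],T[:3,3],m['camera_matrix'],m['D'])[0].ravel().round(1)
print('expected bar ends/edges',[pr(x,y,59) for x,y in((100,-104.5),(-100,-104.5),(60,-116.5),(60,-92.5),(-60,-116.5),(-60,-92.5),(0,-84.5))])
for r in (205,208,211,215,222,230,240,248,254,258,262):print(r,B[r,186:212].astype(int))
E
```

```text
lever 2.2 5.0
bottle 2.3 5.0
bowl 2.1 4.0
ram 2.6 5.0
jar 2.2 5.0
expected bar ends/edges [array([200.7, 206.7]), array([198.3, 262.5]), array([203.6, 217.8]), array([196.9, 217.6]), array([202.2, 251.3]), array([195.5, 251.1]), array([194. , 234.3])]
205 [110 113 111 115 116 114 113 115 143 158 130 104 140 127 125 125 127 127
 128 126 142 139 141 139 138 135]
208 [120 117 116 118 126 124 128 125 127 132 133 150 129 164 165 166 165 164
 159  86 158 159 163 171 152 150]
211 [176 173 175 175 173 175 176 174 172 148 125 107 155 164 166 164 166 169
 164 127 113 102 167 153 144 143]
215 [169 169 173 174 176 177 174 174 172 142  96 103 149 158 157 160 160 166
 143 141 119  70 106 149 150 160]
222 [175 175 175 177 176 175 174 136  93 152 154 136 162 166 166 169 169 161
  94 144 145 154 159 168 165 167]
230 [175 174 174 172 175 176 172 111  89 144 127 134 139 135  85  92 140 154
  88 145 145 166 167 167 174 177]
240 [173 174 175 173 177 174 156  88 115 144 118 164 163 151 155 160 153  99
 142 145 164 164 174 173 172 172]
248 [173 175 177 174 174 175 120  87 150 149 149 165 169 166 173 170 168  78
 146 148 168 175 173 174 175 175]
254 [173 174 173 174 175 177 174 139 121 131 162 168 169 170 172 173 141 101
  91 105 155 166 168 170 177 177]
258 [173 174 174 173 175 172 173 171 114 102 171 169 170 173 171 172 124 168
 139  91 166 151 136 120 170 176]
262 [172 174 174 172 172 175 173 175 173 158 160 158 155 157 160 154  99 162
 163 176 174 176 174 175 175 173]
```

```bash
python3 -c "
from station import bot
print(bot.hand_in())"
```

```text
the job is handed in; nothing more can be done
None
```

I handed the job in at about 27 s: the pan is home, the gate bar is down in both notches and released, and the lever went to its stop and returned to the top. I couldn't see the lid in the last picture, so I'm judging it fully down from the lever's hard stop. On the first try the bar landed on a support ear at 62 N, and I can't rule out that this counts against the 40 N limit; I lifted it and it then seated cleanly.

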